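# Feel for the empty cells and load two heat-sink modules

### The job

The blue covered crate has four cells behind orange sprung flaps; two are already full and two are empty, and you cannot see which. Slide the loader sideways and push with its ram to feel which cells give, and load one module into each empty cell: the one waiting in the loader's trough and the one lying on the bench. Push each right through so that its flap springs shut behind it, leave the ram drawn fully back, and do not disturb the small fan on the bench.

Things in the scene. Friction and masses are not known exactly. Their poses are not given: they have to be found in the camera images.
- crate: Fixed blue crate and loader. Origin: table level, plane of the cell mouths, middle of the row. +x into the cells (push direction), +y along the row from cell 1 to 4. Crate: x 0 to 165 mm, 296 wide, 88 high; 4 cells 68 wide, 159 deep, 72 apart, floor 12 up. A full cell holds a long block against the back wall and right behind the flap, with its front undercut. Bed: x -254 to 0, 350 wide; a trough slides on it along y.
- cell1 (a point): Mouth of cell 1: centre of its opening, in the flap's plane, 40 mm above the table (crate frame y = -0.108 m). Mouth 68 mm wide, 69 mm high.
- cell2 (a point): Mouth of cell 2: centre of its opening, in the flap's plane, 40 mm above the table (crate frame y = -0.036 m). Mouth 68 mm wide, 69 mm high.
- cell3 (a point): Mouth of cell 3: centre of its opening, in the flap's plane, 40 mm above the table (crate frame y = 0.036 m). Mouth 68 mm wide, 69 mm high.
- cell4 (a point): Mouth of cell 4: centre of its opening, in the flap's plane, 40 mm above the table (crate frame y = 0.108 m). Mouth 68 mm wide, 69 mm high.
- flap1 (a joint): Orange flap of cell 1, 68 mm wide, 49 long, hinged at its top edge 76 mm above the table: rad, 0 = shut (hanging), to 1.5 swung inward and up. A weak spring (under 1 N) shuts it; it cannot swing outward. Its lower edge, 27 mm up, clears the ram's bar. A passing module holds it open; it shuts once the module's rear face is 49 mm inside.
- flap2 (a joint): Orange flap of cell 2, 68 mm wide, 49 long, hinged at its top edge 76 mm above the table: rad, 0 = shut (hanging), to 1.5 swung inward and up. A weak spring (under 1 N) shuts it; it cannot swing outward. Its lower edge, 27 mm up, clears the ram's bar. A passing module holds it open; it shuts once the module's rear face is 49 mm inside.
- flap3 (a joint): Orange flap of cell 3, 68 mm wide, 49 long, hinged at its top edge 76 mm above the table: rad, 0 = shut (hanging), to 1.5 swung inward and up. A weak spring (under 1 N) shuts it; it cannot swing outward. Its lower edge, 27 mm up, clears the ram's bar. A passing module holds it open; it shuts once the module's rear face is 49 mm inside.
- flap4 (a joint): Orange flap of cell 4, 68 mm wide, 49 long, hinged at its top edge 76 mm above the table: rad, 0 = shut (hanging), to 1.5 swung inward and up. A weak spring (under 1 N) shuts it; it cannot swing outward. Its lower edge, 27 mm up, clears the ram's bar. A passing module holds it open; it shuts once the module's rear face is 49 mm inside.
- carriage (a joint): Starts midway between cells 2 and 3. Sideways position of the trough, m: 0 = in line with cell 1, 0.072 = cell 2, 0.144 = cell 3, 0.216 = cell 4; it runs 10 mm beyond both. Stays where left; 2.5 N to move, damping 8 N per m/s. Line it up within 3 mm. A module stopped at a full cell rests with its nose at the flap and slides sideways along the flaps; one pushed partly into an empty cell locks the carriage. Moved by the post.
- ram (a joint): Travel of the ram in the trough, m: 0 = drawn fully back (front end of its bar 112 mm before the mouths), 0.17 = full stroke (front end 58 mm inside: module home, flap free). Stays where left; 1.5 N to move. It may knock briefly on meeting the module. Pushing a module into an empty cell takes about 5 to 10 N; at a full cell it stops dead at 0.02 to 0.05. The bare bar passes under a full cell's block.
- post (a point): Upright round black post with red cap on the ram, 18 mm in diameter, top 129 mm above the table; this point is on its axis, 113 mm above the table. It moves both carriage (sideways) and ram (fore and aft). It stands 209 mm before the mouths when drawn back, 39 mm before them at full stroke, where only things higher than the 88 mm roof pass over the crate.
- trough (a point): Where to set a module in the trough: centre of the space ahead of the drawn-back ram, on the trough's floor, 15 mm above the table, 56 mm before the mouths. The space is 106 mm long along crate x and 62 mm wide between steel walls that rise 10 mm above the trough floor. Moves with the carriage.
- module1_mid (a point): Centre (half-way up) of the heat-sink module that starts in the trough: aluminium fins on a green board, 80 mm long (its x), 54 mm wide (its y), 50 mm high, upright corners rounded 7 mm, 0.25 to 0.5 kg. Solid to grip across the 54 mm.
- module2_mid (a point): Centre (half-way up, 25 mm above the bench) of the second, identical module, lying on the bench on one or the other side of the loader, fins up. Either end may go first into a cell.
- fan: Small black square fan with yellow hub, 80 x 80 x 25 mm, loose on the bench on the other side; origin at the centre of its underside. Leave it alone.
Things that resemble listed ones, but are neither listed nor needed, are in the scene too. What is shaped like the part that bears module1_mid but red is not meant. What is shaped like the part that bears module2_mid but purple is not meant.

How it is judged:
By the outcome, as a careful person would: the job done as asked, in the order asked, and still so for the second after the job is handed in, with the robot touching nothing.
It also fails if it takes over 72 s, if anything falls off the work surface, if the arm or the gripper's body presses on something with over 40 N, if the wrist force passes 120 N, or if a joint passes its speed limit or range.

### The arm

A 7-joint arm with a two-finger parallel gripper is mounted at the origin on the work surface. World frame = base frame: x ahead of the robot, y to its left, z up, the work surface at z = 0. Lengths are in m, angles in degrees, forces in N, time in s.
With the tool pointing down it reaches from about 0.425 to 0.875 m from the base axis. Payload 4.7 kg.
Tool frame: the origin (TCP) lies midway between the tips of the shut fingers; the grasp point (between the pads) lies env.grip_point_offset behind it (env.grip_point_offset is the distance from the TCP to the grasp point, in m); z points along the fingers, y is the line along which they close (so a half turn about z gives the same grasp; the last joint's range is limited). The gripper opens to 87 mm and grips with 3 to 60 N. Pads are 19 mm wide; open, the fingers measure 117 mm over their backs; the gripper's body (75 mm by 190 mm) begins 51 mm behind the grasp point.
Start: joints at [74.204, 18.392, -4.016, 83.108, 1.295, 78.541, -3.26], TCP at [0.186, -0.623, 0.223] pointing down, gripper open.
Joint ranges: [-163.93, 163.93], [-17.29, 119.83], [-79.2, 71.16], [3.27, 140.29], [-89.18, 269.18], [5.43, 117.66], [-154.24, 154.24]. Speed limits (degrees/s): [147.25, 147.25, 180, 180, 180, 180, 180].

### API

Orientations are given as [roll, pitch, yaw] about the fixed x, y, z axes, in that order (R = Rz(yaw) Ry(pitch) Rx(roll)).
In Python, from cell import env gives the robot as it stands.
- The arm moves only by the shell command python3 -m creep 'ROWS' [FORCE]. ROWS is a JSON object of lists of equal length, an entry for each row: "translation": the shift along the tool's x, y, z in units of 0.08 m (1.0 is 0.08 m), a list of three; "turn": the turn, a rotation vector about the tool's x, y, z in units of 180 degrees (1.0 is 180 degrees), a list of three; "grip": the opening, from 0 (shut) to 1 (fully open). In form: {"translation": [[x, y, z], ...], "turn": [[ax, ay, az], ...], "grip": [grip, ...]}. A call has 1 to 5 rows; each row shifts and turns the commanded pose from where the row before left it, along the tool's axes as they then stand; what a row does not reach is not made up. A row lasts 1/8 s, in which the tool goes at most 62.5 mm and 10.7 degrees, less where a joint would pass 70% of its speed; a pose out of reach is approached as far as the arm can. A call with a number of a shift or a turn outside -1 to 1 is refused whole. A call with a gripper value outside its range is refused whole. The fingers move at their own pace and stop on an object; FORCE is the grip in N (left out, the last holds). Time passes only in rows, so rows that do not move let the fingers close. It gives the time, the measured TCP pose, the force, the opening and the grip force at its end, in the units of the state.
- env.get_obs(): the state, without advancing time (a new reading comes with each control period).
- env.read_camera(name): name is "scene" or "top" or "wrist"; returns a dict with "frame" (480x640x3 uint8, red, green, blue), "z_map" (480x640 float32, m along the optical axis (not along the pixel's ray), 0 where there is no reading), "K" (3x3 intrinsics, pixels), "rvec" (rotation vector, rad) and "tvec" (3), from world to camera coordinates, as OpenCV has them. Camera axes: x right, y down, z forward; pixel columns grow to the right and rows downward; lengths in m; the calibration is good to about 2 mm. A picture is of the moment at which its call begins.
- env.sign_off(): hands the job in; it is judged then, once.
The state is a dict: "time_s": time; "qpos": joint angles; "joint_velocities": joint speeds; "effort": joint torques, N m; "tool_pos": TCP position; "tool_rot": TCP orientation; "force": force on the tool from outside, world axes, zero at the start; "wrist_torque": the same for the moment, N m; "grip_width": finger opening in m; "grasp_force": force on a finger pad.
Only numpy, scipy, OpenCV 4.12 (cv2) and the standard library are available. Lean on these libraries where they do the work, as an engineer would, in place of code of your own. Each camera call takes 0.05 s, during which the arm holds its last target. There are 200 camera calls.

## Working session

There is one attempt and no reset: what is moved stays moved. The work goes in short steps, Python scripts to look and compute and a shell command to move; the robot and the scene stay as the last step left them, time stands still between calls to the robot, and variables do not carry over. Pictures are saved under pics/ and viewed, at most 10 in all, crops included, and the job is handed in when it is done.

```bash
ls; mkdir -p pics; cat > h.py <<'E'
import numpy as np,cv2
from cell import env
def snap(n,f):
    c=env.read_camera(n);cv2.imwrite(f'pics/{f}.png',c['frame'][...,::-1]);np.savez(f'pics/{f}.npz',**c);return c
def world(c,u,v,z=None):
    K=c['K'];R=cv2.Rodrigues(np.array(c['rvec'],float))[0];t=np.array(c['tvec'],float).ravel()
    r=np.linalg.inv(K)@np.array([u,v,1.]);o=-R.T@t
    if z is None:
        d=float(c['z_map'][int(v),int(u)]);return R.T@(r*d-t)
    w=R.T@r;return o+w*(z-o[2])/w[2]
E
python3 - <<'E'
from h import *
snap('top','top0');snap('scene','scene0')
o=env.get_obs();print(o,env.grip_point_offset)
E
```

```text
pics
{'time_s': 0.1, 'qpos': array([74.20316249, 18.43386794, -4.01610394, 83.16674962,  1.29625065,
       78.54162436, -3.26157097]), 'joint_velocities': array([-0.02888352, -0.07845162,  0.09603994, -0.21508805,  0.00722585,
       -0.02873784,  0.10289727]), 'effort': array([-2.53319722e-04, -4.92572415e+01, -4.05958593e-01, -3.13396883e+01,
       -6.41178573e-02,  3.95948603e-02,  1.09103416e-04]), 'tool_pos': array([ 0.18555952, -0.62243941,  0.22159187]), 'tool_rot': array([-1.79903062e+02,  6.50262973e-03,  1.66056335e+01]), 'force': array([-0.48642851, -0.07274373, -0.30967025]), 'wrist_torque': array([0.04649683, 0.00749251, 0.0292088 ]), 'grasp_force': 0.0, 'grip_width': 0.08722946054128562} 0.0187
```

View pics/top0.png

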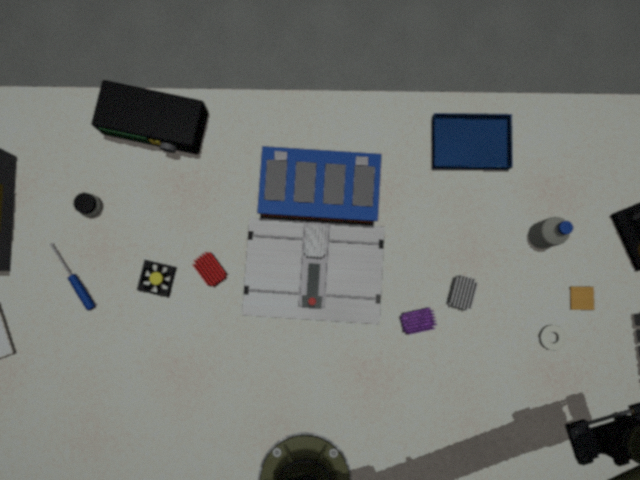

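View pics/scene0.png

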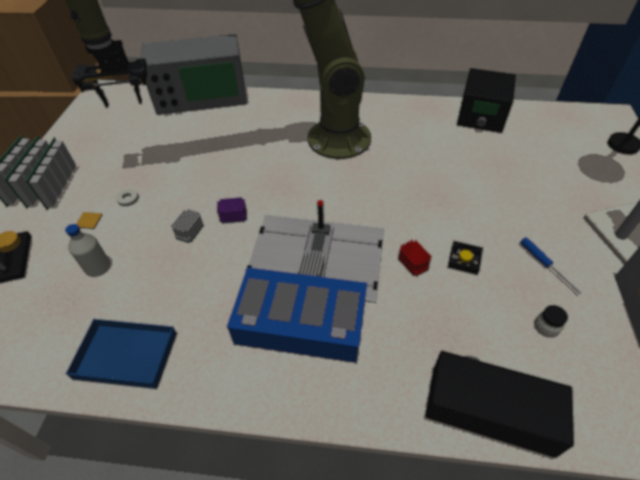

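Top view: the candidates are red (210,268), purple (418,320) and grey-finned (461,292); module 1 sits in the trough (316,240). The fan is at (157,278) and the post cap at (312,302). By the description I choose the grey one at (461,292), and check it in a crop.

```bash
python3 - <<'E'
from h import *
c=dict(np.load('pics/top0.npz'));f=c['frame'][140:335,235:495,::-1]
cv2.imwrite('pics/crop.png',cv2.resize(f,None,fx=3,fy=3,interpolation=cv2.INTER_CUBIC))
for n,u,v,z in [('rTL',262,147,.088),('rTR',382,154,.088),('rBR',377,221,.088),('rBL',258,214,.088),('post',312,301.5,.129),('mod2',462,292,.05),('mod1',316,240,.065),('bedBL',242,317,.0),('bedBR',379,323,.0)]:
    print(n,world(c,u,v,z).round(4),world(c,u,v).round(4))
E
```

```text
rTL [0.8209 0.114  0.088 ] [0.8218 0.1143 0.0846]
rTR [ 0.8074 -0.1822  0.088 ] [ 0.8298 -0.1927  0.0015]
rBR [ 0.6405 -0.1704  0.088 ] [ 0.653  -0.18    0.0027]
rBL [0.6537 0.1203 0.088 ] [0.6665 0.1271 0.006 ]
post [ 0.442 -0.014  0.129] [ 0.4419 -0.0139  0.1311]
mod2 [ 0.4715 -0.3857  0.05  ] [ 0.472  -0.3896  0.0345]
mod1 [ 0.5944 -0.0224  0.065 ] [ 0.5946 -0.0224  0.0631]
bedBL [0.402  0.1627 0.    ] [ 0.402   0.1628 -0.0011]
bedBR [ 0.3915 -0.1862  0.    ] [ 0.3916 -0.1853  0.0071]
```

View pics/crop.png

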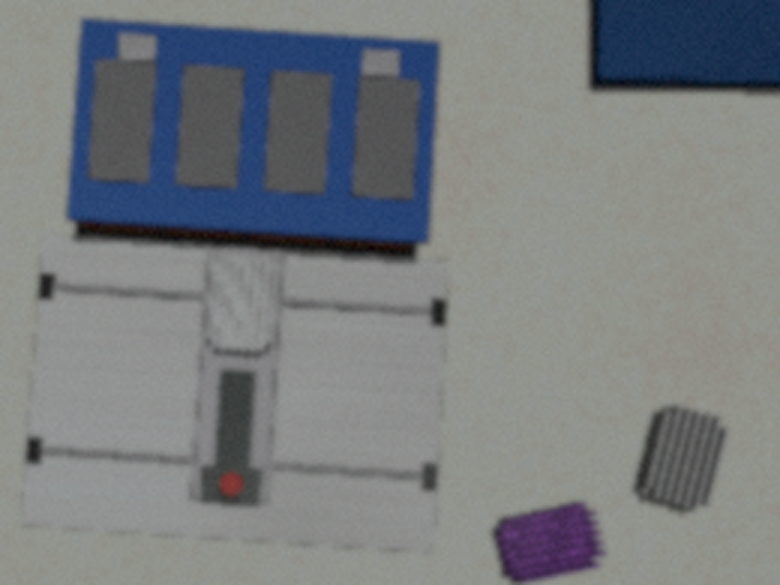

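The crop shows aluminium fins at (682,458) in the crop, so the grey one is module 2; purple is at (548,540). The long axis heading is about -20°. I'll fly above it and take a wrist look.

```bash
python3 -m creep '{"translation":[[0.66,-0.33,0],[0.66,-0.33,0],[0.66,-0.33,0],[0.66,-0.33,0],[0.66,-0.33,0]],"turn":[[0,0,0],[0,0,0],[0,0,0],[0,0,0],[0,0,0]],"grip":[1,1,1,1,1]}' 40
python3 -m creep '{"translation":[[0,0,0],[0,0,0]],"turn":[[0,0,0],[0,0,0]],"grip":[1,1]}'
python3 - <<'E'
from h import *
c=snap('wrist','w1')
t=dict(np.load('pics/top0.npz'));h=cv2.cvtColor(t['frame'],cv2.COLOR_RGB2HSV)
m=((h[...,0]>100)&(h[...,0]<125)&(h[...,1]>130)).astype(np.uint8);m[:,:250]=0;m[:,400:]=0;m[:140]=0;m[230:]=0
p=np.argwhere(m>0);w=np.array([world(t,u,v,.088)[:2] for v,u in p])
r=cv2.minAreaRect((w*1000).astype(np.float32));print(r,cv2.boxPoints(r))
E
```

```text
time_s: 0.72
tool_pos: [0.402, -0.4194, 0.2222]
tool_rot: [-180.0, 0.0, 16.6]
force: [-0.0, -0.2, -0.2]
grip_width: 0.0873
grasp_force: 0.0
time_s: 0.98
tool_pos: [0.4005, -0.4212, 0.2222]
tool_rot: [-180.0, 0.1, 16.6]
force: [-0.0, -0.1, -1.0]
grip_width: 0.0872
grasp_force: 0.0
((731.16455078125, -27.962692260742188), (289.5492858886719, 166.3875274658203), 86.86471557617188) [[ 640.17706  -167.97046 ]
 [ 806.3155   -177.0708  ]
 [ 822.15204   112.045074]
 [ 656.0136    121.14542 ]]
```

View pics/w1.png

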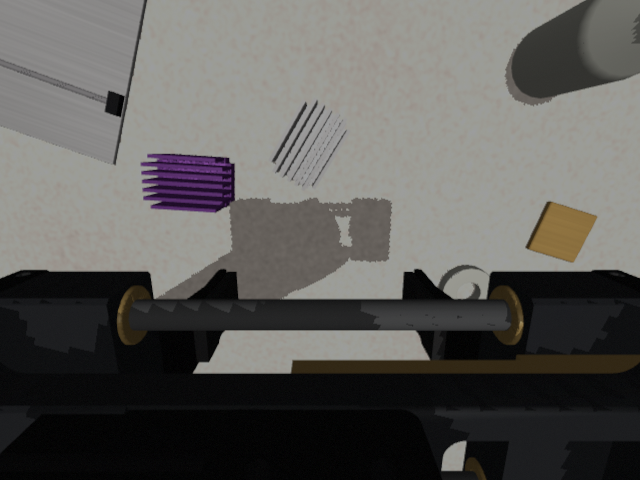

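Wrist view: grey module 2 is at about (310,144), with purple left of it (190,182). The ground between them is clear. I'll measure the module from depth.

```bash
python3 - <<'E'
from h import *
c=dict(np.load('pics/w1.npz'))
P=np.array([world(c,u,v) for v in range(90,200) for u in range(255,365) if c['z_map'][v,u]>0])
q=P[(P[:,2]>.012)&(P[:,2]<.08)];print(len(q),np.percentile(q[:,2],[5,50,95]))
for a,b in((.012,.08),(.035,.08)):
    s=q[(q[:,2]>a)];r=cv2.minAreaRect((s[:,:2]*1000).astype(np.float32));print(r)
for u,v in [(310,101),(347,130),(312,187),(272,160)]:print(world(c,u,v,.05))
E
```

```text
4343 [0.0146566  0.04477579 0.0504121 ]
((468.7091979980469, -390.0945129394531), (54.08295440673828, 80.10213470458984), 74.76268768310547)
((468.71649169921875, -390.09649658203125), (54.08295440673828, 80.08699035644531), 74.76268768310547)
[ 0.50801732 -0.38038936  0.05      ]
[ 0.49329976 -0.42155107  0.05      ]
[ 0.43165175 -0.40460899  0.05      ]
[ 0.44568441 -0.35970125  0.05      ]
```

```bash
python3 -m creep '{"translation":[[0.243,-0.593,0],[0.243,-0.593,0],[0.243,-0.593,0],[0.243,-0.593,0]],"turn":[[0,0,0],[0,0,0],[0,0,0],[0,0,0]],"grip":[1,1,1,1]}'
python3 -m creep '{"translation":[[0.243,-0.593,0],[0.243,-0.593,0],[0.243,-0.593,0],[0.243,-0.593,0]],"turn":[[0,0,0],[0,0,0],[0,0,0],[0,0,0]],"grip":[1,1,1,1]}'
python3 -m creep '{"translation":[[0,0,0],[0,0,0],[0,0,0],[0,0,0]],"turn":[[0,0,-0.049],[0,0,-0.049],[0,0,-0.049],[0,0,-0.049]],"grip":[1,1,1,1]}'
python3 -m creep '{"translation":[[0,0,0],[0,0,0],[0,0,0],[0,0,0],[0,0,0]],"turn":[[0,0,-0.049],[0,0,-0.049],[0,0,-0.049],[0,0,-0.048],[0,0,0]],"grip":[1,1,1,1,1]}'
```

```text
time_s: 1.52
tool_pos: [0.4204, -0.2171, 0.2225]
tool_rot: [180.0, 0.0, 16.4]
force: [1.0, -0.2, 1.6]
grip_width: 0.087
grasp_force: 0.0
time_s: 2.02
tool_pos: [0.4415, -0.0131, 0.2227]
tool_rot: [180.0, -0.0, 16.4]
force: [1.3, -0.0, 0.4]
grip_width: 0.0873
grasp_force: 0.0
time_s: 2.52
tool_pos: [0.4415, -0.0147, 0.2225]
tool_rot: [-180.0, 0.0, 52.0]
force: [0.9, -0.2, -0.7]
grip_width: 0.0868
grasp_force: 0.0
time_s: 3.15
tool_pos: [0.4415, -0.0144, 0.2225]
tool_rot: [-180.0, 0.0, 86.7]
force: [-0.8, -0.1, -0.3]
grip_width: 0.087
grasp_force: 0.0
```

```bash
python3 -m creep '{"translation":[[0,0,0.5],[0,0,0.5],[0,0,0.4],[0,0,0.2],[0,0,0]],"turn":[[0,0,0],[0,0,0],[0,0,0],[0,0,0],[0,0,0]],"grip":[1,1,1,1,1]}'
python3 -m creep '{"translation":[[0,0,0],[0,0,0],[0,0,0],[0,0,0],[0,0,0]],"turn":[[0,0,0],[0,0,0],[0,0,0],[0,0,0],[0,0,0]],"grip":[0,0,0,0,0]}' 40
```

```text
time_s: 3.78
tool_pos: [0.4411, -0.0132, 0.094]
tool_rot: [-179.9, -0.0, 86.9]
force: [0.7, -0.1, -0.3]
grip_width: 0.0869
grasp_force: 0.0
time_s: 4.4
tool_pos: [0.4416, -0.0128, 0.0946]
tool_rot: [180.0, 0.0, 87.0]
force: [-0.2, -1.0, -0.6]
grip_width: 0.0453
grasp_force: 0.0
```

```bash
python3 -m creep '{"translation":[[0,0,0],[0,0,0],[0,0,0],[0,0,0],[0,0,0]],"turn":[[0,0,0],[0,0,0],[0,0,0],[0,0,0],[0,0,0]],"grip":[0,0,0,0,0]}' 40
```

```text
time_s: 5.03
tool_pos: [0.4417, -0.0128, 0.0945]
tool_rot: [180.0, 0.0, 87.0]
force: [0.9, 0.3, -1.2]
grip_width: 0.017
grasp_force: 40.0
```

```bash
python3 -m creep '{"translation":[[0.15,0,0],[0.15,0,0],[0.15,0,0],[0,0,0]],"turn":[[0,0,0],[0,0,0],[0,0,0],[0,0,0]],"grip":[0,0,0,0]}'
python3 -m creep '{"translation":[[0,0.1,0],[0,0.1,0],[0,0.05,0],[0,0.05,0]],"turn":[[0,0,0],[0,0,0],[0,0,0],[0,0,0]],"grip":[0,0,0,0]}'
python3 -m creep '{"translation":[[0,0.05,0],[0,0.05,0],[0,0.05,0]],"turn":[[0,0,0],[0,0,0],[0,0,0]],"grip":[0,0,0]}'
```

```text
time_s: 5.52
tool_pos: [0.4437, 0.0258, 0.0945]
tool_rot: [180.0, -0.1, 87.1]
force: [2.8, 2.2, -2.2]
grip_width: 0.0167
grasp_force: 40.0
time_s: 6.02
tool_pos: [0.4669, 0.0221, 0.0945]
tool_rot: [-179.9, -0.0, 87.0]
force: [-5.3, 2.2, 4.2]
grip_width: 0.0173
grasp_force: 40.0
time_s: 6.4
tool_pos: [0.4783, 0.0215, 0.0945]
tool_rot: [-179.8, -0.0, 87.0]
force: [-7.8, 3.1, 5.7]
grip_width: 0.0168
grasp_force: 40.0
```

```bash
python3 -m creep '{"translation":[[0,0.05,0],[0,0.05,0],[0,0.05,0],[0,0.05,0]],"turn":[[0,0,0],[0,0,0],[0,0,0],[0,0,0]],"grip":[0,0,0,0]}'
```

```text
time_s: 6.9
tool_pos: [0.4937, 0.0206, 0.0945]
tool_rot: [-179.7, 0.0, 87.0]
force: [-7.8, 1.7, 7.0]
grip_width: 0.0166
grasp_force: 40.0
```

```bash
python3 -m creep '{"translation":[[0,0.06,0],[0,0.06,0],[0,0.06,0],[0,0.06,0]],"turn":[[0,0,0],[0,0,0],[0,0,0],[0,0,0]],"grip":[0,0,0,0]}'
```

```text
time_s: 7.4
tool_pos: [0.5133, 0.0196, 0.0945]
tool_rot: [-179.8, 0.0, 87.0]
force: [-6.8, 2.1, 7.1]
grip_width: 0.0172
grasp_force: 40.0
```

Cell 3 gives, so it's empty. I'll push the module home.

```bash
python3 -m creep '{"translation":[[0,0.15,0],[0,0.15,0],[0,0.15,0],[0,0.15,0],[0,0.15,0]],"turn":[[0,0,0],[0,0,0],[0,0,0],[0,0,0],[0,0,0]],"grip":[0,0,0,0,0]}'
python3 -m creep '{"translation":[[0,0.15,0],[0,0.15,0],[0,0.06,0],[0,0.06,0],[0,0,0]],"turn":[[0,0,0],[0,0,0],[0,0,0],[0,0,0],[0,0,0]],"grip":[0,0,0,0,0]}'
```

```text
time_s: 8.02
tool_pos: [0.574, 0.0163, 0.0945]
tool_rot: [-179.8, 0.0, 87.0]
force: [-6.7, 1.4, 6.2]
grip_width: 0.017
grasp_force: 40.0
time_s: 8.65
tool_pos: [0.6085, 0.0145, 0.0946]
tool_rot: [180.0, -0.0, 87.0]
force: [-1.9, 2.0, 3.6]
grip_width: 0.0168
grasp_force: 40.0
```

```bash
python3 -m creep '{"translation":[[0,0.04,0],[0,0.03,0],[0,0,0]],"turn":[[0,0,0],[0,0,0],[0,0,0]],"grip":[0,0,0]}'
python3 - <<'E'
from h import *
snap('scene','s2')
c=dict(np.load('pics/s2.npz'));cv2.imwrite('pics/s2c.png',cv2.resize(c['frame'][180:370,210:400,::-1],None,fx=3,fy=3,interpolation=cv2.INTER_CUBIC))
E
```

```text
time_s: 9.02
tool_pos: [0.6134, 0.0141, 0.0945]
tool_rot: [-180.0, 0.0, 87.0]
force: [-4.0, 1.6, 4.2]
grip_width: 0.0166
grasp_force: 40.0
```

```bash
python3 -m creep '{"translation":[[0,0.04,0],[0,0,0]],"turn":[[0,0,0],[0,0,0]],"grip":[0,0]}'
```

```text
time_s: 9.32
tool_pos: [0.6135, 0.0141, 0.0945]
tool_rot: [-179.6, 0.1, 87.0]
force: [-13.2, 2.2, 12.5]
grip_width: 0.0166
grasp_force: 40.0
```

Now it's against the end stop, so module 1 is home. Next I draw the ram fully back.

```bash
python3 -m creep '{"translation":[[0,-0.3,0],[0,-0.4,0],[0,-0.4,0],[0,-0.4,0],[0,-0.3,0]],"turn":[[0,0,0],[0,0,0],[0,0,0],[0,0,0],[0,0,0]],"grip":[0,0,0,0,0]}'
python3 -m creep '{"translation":[[0,-0.2,0],[0,-0.1,0],[0,-0.05,0],[0,0,0]],"turn":[[0,0,0],[0,0,0],[0,0,0],[0,0,0]],"grip":[0,0,0,0]}'
```

```text
time_s: 9.95
tool_pos: [0.4739, 0.0212, 0.0945]
tool_rot: [179.7, -0.0, 87.0]
force: [2.9, 1.7, -0.6]
grip_width: 0.0172
grasp_force: 40.0
time_s: 10.45
tool_pos: [0.4451, 0.0226, 0.0945]
tool_rot: [-180.0, 0.0, 87.0]
force: [-0.1, 0.8, -1.1]
grip_width: 0.017
grasp_force: 40.0
```

```bash
python3 -m creep '{"translation":[[0,-0.03,0],[0,-0.03,0],[0,0,0]],"turn":[[0,0,0],[0,0,0],[0,0,0]],"grip":[0,0,0]}'
```

```text
time_s: 10.82
tool_pos: [0.4435, 0.0228, 0.0946]
tool_rot: [179.6, -0.0, 87.0]
force: [11.1, -0.4, -11.4]
grip_width: 0.0169
grasp_force: 40.0
```

```bash
python3 -m creep '{"translation":[[-0.15,0.035,0],[-0.2,0,0],[-0.2,0,0],[-0.2,0,0],[-0.15,0,0]],"turn":[[0,0,0],[0,0,0],[0,0,0],[0,0,0],[0,0,0]],"grip":[0,0,0,0,0]}'
python3 -m creep '{"translation":[[0,0,0]],"turn":[[0,0,0]],"grip":[0]}'
```

```text
time_s: 11.45
tool_pos: [0.4397, -0.0498, 0.0945]
tool_rot: [179.9, -0.0, 86.9]
force: [4.5, 3.4, -4.7]
grip_width: 0.017
grasp_force: 40.0
time_s: 11.58
tool_pos: [0.4396, -0.0514, 0.0945]
tool_rot: [179.9, 0.1, 86.9]
force: [4.2, -3.6, -5.2]
grip_width: 0.0173
grasp_force: 40.0
```

```bash
python3 -m creep '{"translation":[[0.025,0,0],[0,0,0],[0,0,0],[0,0,0],[0,0,0]],"turn":[[0,0,0],[0,0,0],[0,0,0],[0,0,0],[0,0,0]],"grip":[0,0,0.6,0.6,0.6]}'
python3 -m creep '{"translation":[[0,0,-0.3],[0,0,-0.5],[0,0,-0.5],[0,0,-0.2],[0,0,0]],"turn":[[0,0,0],[0,0,0],[0,0,0],[0,0,0],[0,0,0]],"grip":[0.6,1,1,1,1]}'
```

```text
time_s: 12.2
tool_pos: [0.4389, -0.0468, 0.0945]
tool_rot: [-179.9, 0.0, 87.0]
force: [-0.6, 0.6, 0.1]
grip_width: 0.0394
grasp_force: 0.0
time_s: 12.82
tool_pos: [0.4397, -0.0469, 0.215]
tool_rot: [179.9, 0.0, 87.0]
force: [-0.1, -0.4, -0.9]
grip_width: 0.0828
grasp_force: 0.0
```

```bash
python3 -m creep '{"translation":[[-0.609,0.084,0],[-0.609,0.084,0],[-0.609,0.084,0],[-0.609,0.084,0],[-0.609,0.084,0]],"turn":[[0,0,0],[0,0,0],[0,0,0],[0,0,0],[0,0,0]],"grip":[1,1,1,1,1]}'
python3 -m creep '{"translation":[[-0.609,0.084,0],[-0.609,0.084,0],[0,0,0],[0,0,0]],"turn":[[0,0,0],[0,0,0],[0,0,0.057],[0,0,0.057]],"grip":[1,1,1,1]}'
python3 -m creep '{"translation":[[0,0,0],[0,0,0],[0,0,0],[0,0,0]],"turn":[[0,0,0.057],[0,0,0.057],[0,0,0.057],[0,0,0.057]],"grip":[1,1,1,1]}'
python3 -m creep '{"translation":[[0,0,0],[0,0,0],[0,0,0],[0,0,0],[0,0,0]],"turn":[[0,0,0.057],[0,0,0.057],[0,0,0.057],[0,0,0.055],[0,0,0]],"grip":[1,1,1,1,1]}'
python3 - <<'E'
from h import *
t=snap('top','t2');f=t['frame']
cv2.imwrite('pics/t2c.png',cv2.resize(f[140:340,240:500,::-1],None,fx=3,fy=3,interpolation=cv2.INTER_CUBIC))
E
```

```text
time_s: 13.45
tool_pos: [0.4591, -0.2927, 0.2121]
tool_rot: [-179.8, -0.1, 87.0]
force: [0.9, 0.5, -0.3]
grip_width: 0.0873
grasp_force: 0.0
time_s: 13.95
tool_pos: [0.4672, -0.3897, 0.2112]
tool_rot: [-179.7, -0.1, 66.1]
force: [-0.4, 0.9, 1.0]
grip_width: 0.087
grasp_force: 0.0
time_s: 14.45
tool_pos: [0.4675, -0.3889, 0.2117]
tool_rot: [-179.8, 0.1, 25.1]
force: [0.0, -0.3, -0.1]
grip_width: 0.0871
grasp_force: 0.0
time_s: 15.08
tool_pos: [0.4676, -0.389, 0.2121]
tool_rot: [-179.9, 0.2, -15.1]
force: [-0.9, 0.0, -0.7]
grip_width: 0.0872
grasp_force: 0.0
```

View pics/t2c.png

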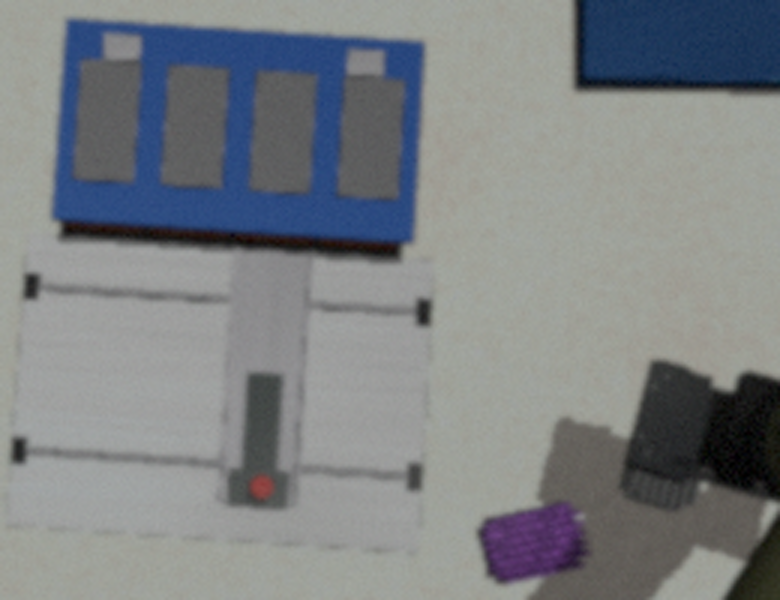

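The picture shows the trough empty, the ram back (cap at (261,487) in the crop) and the gripper over module 2. The purple one is clear at (535,540). I'll descend and grip.

```bash
python3 -m creep '{"translation":[[0.016,0.008,0.6],[0,0,0.6],[0,0,0.6],[0,0,0.45],[0,0,0.2]],"turn":[[0,0,0],[0,0,0],[0,0,0],[0,0,0],[0,0,0]],"grip":[1,1,1,1,1]}'
python3 -m creep '{"translation":[[0,0,0],[0,0,0],[0,0,0],[0,0,0],[0,0,0]],"turn":[[0,0,0],[0,0,0],[0,0,0],[0,0,0],[0,0,0]],"grip":[0,0,0,0,0]}' 30
python3 -m creep '{"translation":[[0,0,0],[0,0,0]],"turn":[[0,0,0],[0,0,0]],"grip":[0,0]}'
python3 - <<'E'
from h import *
t=dict(np.load('pics/t2.npz'));p=world(t,327,302.3,.129);print(p)
y=np.radians(-3.1);R=np.array([[np.cos(y),-np.sin(y)],[np.sin(y),np.cos(y)]]);o=np.array([.6488,-.0235])
print('post crate',R.T@(p[:2]-o))
E
```

```text
time_s: 15.75
tool_pos: [0.4677, -0.3893, 0.0154]
tool_rot: [-179.9, 0.3, -15.1]
force: [-0.3, -0.5, 0.1]
grip_width: 0.087
grasp_force: 0.0
time_s: 16.38
tool_pos: [0.4703, -0.3905, 0.0197]
tool_rot: [-180.0, -0.1, -15.2]
force: [-0.7, 2.6, 5.2]
grip_width: 0.054
grasp_force: 30.0
time_s: 16.62
tool_pos: [0.4704, -0.3905, 0.0197]
tool_rot: [-180.0, -0.1, -15.2]
force: [-1.0, 2.3, 5.6]
grip_width: 0.0537
grasp_force: 30.0
[ 0.44056217 -0.04913003  0.129     ]
post crate [-0.20654707 -0.03685378]
```

```bash
python3 -m creep '{"translation":[[0,0,-0.3],[0,0,-0.5],[0,0,-0.5],[0,0,-0.3],[0,0,0]],"turn":[[0,0,0],[0,0,0],[0,0,0],[0,0,-0.034],[0,0,-0.034]],"grip":[0,0,0,0,0]}'
python3 -m creep '{"translation":[[0.16,-0.5,0],[0.16,-0.55,0],[0.16,-0.55,0],[0.16,-0.55,0]],"turn":[[0,0,0],[0,0,0],[0,0,0],[0,0,0]],"grip":[0,0,0,0]}'
python3 -m creep '{"translation":[[0.17,-0.55,0],[0.17,-0.55,0],[0.16,-0.55,0],[0.16,-0.4,0],[0,0,0]],"turn":[[0,0,0],[0,0,0],[0,0,0],[0,0,0],[0,0,0]],"grip":[0,0,0,0,0]}'
```

```text
time_s: 17.25
tool_pos: [0.4699, -0.3917, 0.1482]
tool_rot: [179.9, -0.1, -2.8]
force: [-0.6, -0.7, -5.1]
grip_width: 0.0539
grasp_force: 30.0
time_s: 17.75
tool_pos: [0.5289, -0.2204, 0.1451]
tool_rot: [-180.0, 0.1, -3.0]
force: [0.5, -0.1, -4.8]
grip_width: 0.0538
grasp_force: 30.0
time_s: 18.38
tool_pos: [0.591, -0.056, 0.1452]
tool_rot: [-179.9, 0.1, -2.6]
force: [0.0, 0.3, -4.5]
grip_width: 0.0535
grasp_force: 30.0
```

```bash
python3 -m creep '{"translation":[[0.01,0.011,0.5],[0,0,0.45],[0,0,0.2],[0,0,0.1],[0,0,0.06]],"turn":[[0,0,0.002],[0,0,0],[0,0,0],[0,0,0],[0,0,0]],"grip":[0,0,0,0,0]}'
python3 -m creep '{"translation":[[0,0,0.04],[0,0,0]],"turn":[[0,0,0],[0,0,0]],"grip":[0,0]}'
python3 - <<'E'
from h import *
t=snap('top','t3');cv2.imwrite('pics/t3c.png',cv2.resize(t['frame'][200:330,250:400,::-1],None,fx=4,fy=4,interpolation=cv2.INTER_CUBIC))
E
```

```text
time_s: 19.0
tool_pos: [0.5917, -0.0622, 0.0444]
tool_rot: [179.9, 0.1, -3.4]
force: [-12.2, 1.7, 23.0]
grip_width: 0.0537
grasp_force: 30.0
time_s: 19.25
tool_pos: [0.5928, -0.062, 0.0439]
tool_rot: [179.9, -0.1, -3.4]
force: [-10.8, 0.8, 18.4]
grip_width: 0.0537
grasp_force: 30.0
```

Contact came early, so it's resting on a wall. I'll lift a little and look.

```bash
python3 -m creep '{"translation":[[0,0,-0.2],[0,0,-0.05],[0,0,0]],"turn":[[0,0,0],[0,0,0],[0,0,0]],"grip":[0,0,0]}'
python3 - <<'E'
from h import *
t=snap('top','t3');a=t['frame'][200:330,260:390,::-1]
w=snap('wrist','w3')['frame'][:,:,::-1]
cv2.imwrite('pics/t3c.png',np.hstack([cv2.resize(a,(400,400),interpolation=cv2.INTER_CUBIC),cv2.resize(w,(400,300)).copy() if 0 else cv2.copyMakeBorder(cv2.resize(w,(400,300)),0,100,0,0,0)]))
E
```

```text
time_s: 19.68
tool_pos: [0.5924, -0.0618, 0.0591]
tool_rot: [180.0, -0.1, -3.4]
force: [0.3, -0.1, -5.3]
grip_width: 0.0537
grasp_force: 29.9
```

View pics/t3c.png

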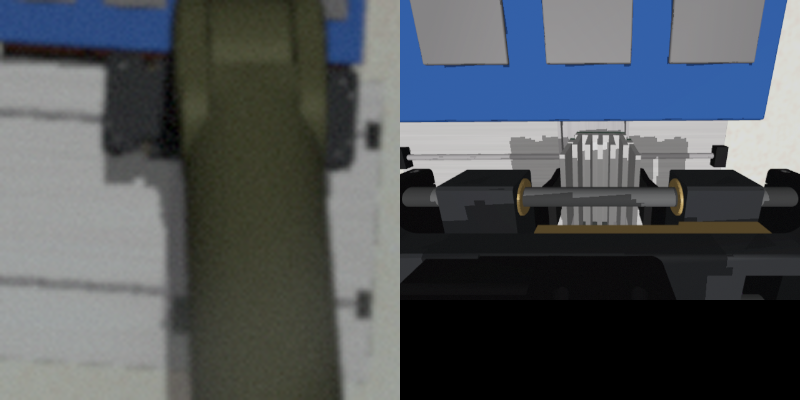

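```bash
python3 -m creep '{"translation":[[0,-0.061,0],[0,0,0.1],[0,0,0.02]],"turn":[[0,0,-0.002],[0,0,0],[0,0,0]],"grip":[0,0,0]}'
```

```text
time_s: 20.15
tool_pos: [0.5911, -0.0566, 0.0476]
tool_rot: [-180.0, 0.1, -3.0]
force: [0.7, -0.1, -3.7]
grip_width: 0.054
grasp_force: 29.9
```

```bash
python3 - <<'E'
from h import *
f=dict(np.load('pics/w3.npz'))
cv2.imwrite('pics/w3c.png',cv2.resize(f['frame'][170:370,200:460,::-1],None,fx=3,fy=3,interpolation=cv2.INTER_CUBIC))
E
```

```text
(no output)
```

View pics/w3c.png

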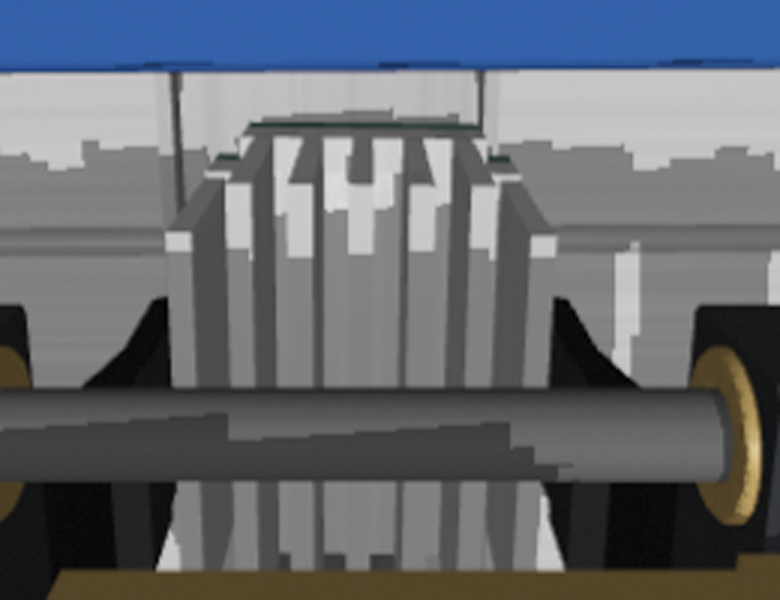

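The enlarged view shows the module about 6–7 mm right of the trough centre (walls at 180 and 478, module base 248–484). 5 mm is already corrected; I'll add 1 mm more and descend.

```bash
python3 -m creep '{"translation":[[0,-0.016,0.04],[0,0,0.04],[0,0,0.04],[0,0,0]],"turn":[[0,0,0],[0,0,0],[0,0,0],[0,0,0]],"grip":[0,0,0,0]}'
```

```text
time_s: 20.65
tool_pos: [0.5919, -0.0556, 0.039]
tool_rot: [180.0, 0.0, -3.0]
force: [0.6, -0.8, -5.0]
grip_width: 0.0536
grasp_force: 29.9
```

Now it's below the wall tops with no contact. I continue down.

```bash
python3 -m creep '{"translation":[[0,0,0.025],[0,0,0.02],[0,0,0]],"turn":[[0,0,0],[0,0,0],[0,0,0]],"grip":[0,0,0]}'
```

```text
time_s: 21.02
tool_pos: [0.592, -0.0555, 0.0356]
tool_rot: [180.0, 0.0, -3.0]
force: [1.2, -0.3, -4.3]
grip_width: 0.0537
grasp_force: 29.9
```

```bash
python3 -m creep '{"translation":[[0,0,0.01],[0,0,0],[0,0,0],[0,0,0],[0,0,0]],"turn":[[0,0,0],[0,0,0],[0,0,0],[0,0,0],[0,0,0]],"grip":[0,1,1,1,1]}'
python3 -m creep '{"translation":[[0,0,-0.3],[0,0,-0.5],[0,0,-0.6],[0,0,-0.6],[0,0,-0.3]],"turn":[[0,0,0],[0,0,0],[0,0,0],[0,0,0],[0,0,0]],"grip":[1,1,1,1,1]}'
python3 - <<'E'
from h import *
w=snap('wrist','w4')['frame'][:,:,::-1];cv2.imwrite('pics/w4s.png',w)
E
```

```text
time_s: 21.65
tool_pos: [0.5924, -0.0555, 0.0352]
tool_rot: [180.0, -0.0, -3.0]
force: [0.2, -0.0, 0.2]
grip_width: 0.0831
grasp_force: 0.0
time_s: 22.28
tool_pos: [0.5934, -0.0554, 0.2225]
tool_rot: [180.0, -0.3, -3.0]
force: [0.0, 0.1, -0.3]
grip_width: 0.087
grasp_force: 0.0
```

View pics/w4s.png

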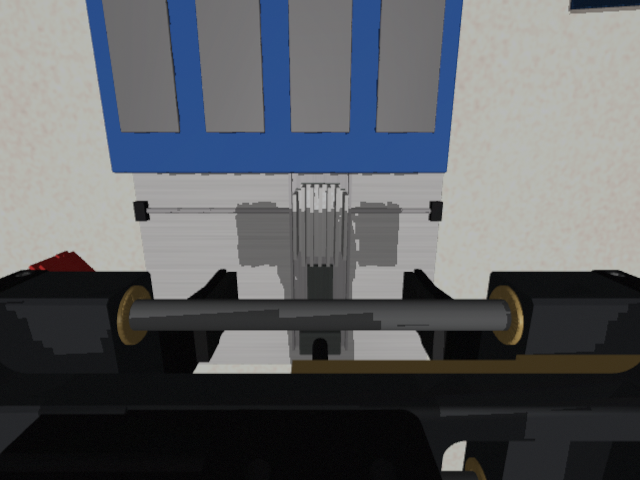

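The module sits square between the trough walls (294–347 px within 292–349). Back to the post.

```bash
python3 -m creep '{"translation":[[-0.48,0.005,0],[-0.48,0.005,0],[-0.48,0.005,0],[-0.48,0.005,0],[0,0,0]],"turn":[[0,0,0],[0,0,0],[0,0,0],[0,0,0],[0,0,-0.056]],"grip":[1,1,1,1,1]}'
python3 -m creep '{"translation":[[0,0,0],[0,0,0],[0,0,0],[0,0,0],[0,0,0]],"turn":[[0,0,-0.056],[0,0,-0.056],[0,0,-0.056],[0,0,-0.056],[0,0,-0.056]],"grip":[1,1,1,1,1]}'
python3 -m creep '{"translation":[[0,0,0],[0,0,0],[0,0,0],[0,0,0]],"turn":[[0,0,-0.056],[0,0,-0.056],[0,0,-0.052],[0,0,0]],"grip":[1,1,1,1]}'
```

```text
time_s: 22.95
tool_pos: [0.4363, -0.0492, 0.2185]
tool_rot: [179.9, 0.1, 7.3]
force: [0.2, -0.4, 0.6]
grip_width: 0.0873
grasp_force: 0.0
time_s: 23.58
tool_pos: [0.4383, -0.049, 0.2183]
tool_rot: [-180.0, 0.0, 57.8]
force: [0.0, 0.4, -0.1]
grip_width: 0.087
grasp_force: 0.0
time_s: 24.08
tool_pos: [0.4384, -0.0489, 0.2184]
tool_rot: [-180.0, 0.0, 86.9]
force: [-0.2, 0.3, -0.9]
grip_width: 0.087
grasp_force: 0.0
```

```bash
python3 -m creep '{"translation":[[0,0.015,0.5],[0,0,0.5],[0,0,0.35],[0,0,0.2],[0,0,0]],"turn":[[0,0,0],[0,0,0],[0,0,0],[0,0,0],[0,0,0]],"grip":[1,1,1,1,0]}' 40
python3 -m creep '{"translation":[[0,0,0],[0,0,0],[0,0,0],[0,0,0],[0,0,0]],"turn":[[0,0,0],[0,0,0],[0,0,0],[0,0,0],[0,0,0]],"grip":[0,0,0,0,0]}'
python3 -m creep '{"translation":[[0,0,0],[0,0,0],[0,0,0],[0,0,0]],"turn":[[0,0,0],[0,0,0],[0,0,0],[0,0,0]],"grip":[0,0,0,0]}'
```

```text
time_s: 24.7
tool_pos: [0.4392, -0.049, 0.0942]
tool_rot: [-179.9, -0.0, 86.9]
force: [-0.8, -0.1, -0.9]
grip_width: 0.0823
grasp_force: 0.0
time_s: 25.32
tool_pos: [0.4399, -0.0491, 0.095]
tool_rot: [180.0, 0.0, 87.0]
force: [-0.1, -0.6, -0.9]
grip_width: 0.0344
grasp_force: 0.0
time_s: 25.82
tool_pos: [0.4398, -0.0491, 0.0949]
tool_rot: [-180.0, 0.0, 87.0]
force: [-0.6, -0.2, 0.5]
grip_width: 0.0166
grasp_force: 40.0
```

```bash
python3 -m creep '{"translation":[[0,0.08,0],[0,0.06,0],[0,0.05,0],[0,0.05,0]],"turn":[[0,0,0],[0,0,0],[0,0,0],[0,0,0]],"grip":[0,0,0,0]}'
python3 -m creep '{"translation":[[0,0.05,0],[0,0.05,0],[0,0.05,0]],"turn":[[0,0,0],[0,0,0],[0,0,0]],"grip":[0,0,0]}'
```

```text
time_s: 26.32
tool_pos: [0.4584, -0.0501, 0.0949]
tool_rot: [-179.9, 0.0, 87.0]
force: [-5.3, 0.2, 4.5]
grip_width: 0.0171
grasp_force: 40.0
time_s: 26.7
tool_pos: [0.4711, -0.0508, 0.0949]
tool_rot: [-180.0, 0.0, 87.0]
force: [-5.7, -0.5, 4.6]
grip_width: 0.0169
grasp_force: 40.0
```

```bash
python3 -m creep '{"translation":[[0,0.05,0],[0,0.05,0],[0,0.05,0]],"turn":[[0,0,0],[0,0,0],[0,0,0]],"grip":[0,0,0]}'
```

```text
time_s: 27.08
tool_pos: [0.4725, -0.0508, 0.0944]
tool_rot: [-178.6, 0.0, 87.0]
force: [-38.4, 2.4, 33.9]
grip_width: 0.0172
grasp_force: 40.0
```

It stopped dead at 33 mm, so cell 2 is full. Back off and shift to cell 1.

```bash
python3 -m creep '{"translation":[[0,-0.15,0],[0,-0.07,0]],"turn":[[0,0,0],[0,0,0]],"grip":[0,0]}'
python3 -m creep '{"translation":[[-0.15,0,0],[-0.2,0,0],[-0.2,0,0],[-0.2,0,0],[-0.13,0,0]],"turn":[[0,0,0],[0,0,0],[0,0,0],[0,0,0],[0,0,0]],"grip":[0,0,0,0,0]}'
python3 -m creep '{"translation":[[0,0,0]],"turn":[[0,0,0]],"grip":[0]}'
```

```text
time_s: 27.32
tool_pos: [0.4664, -0.0504, 0.0948]
tool_rot: [179.8, 0.0, 87.0]
force: [2.3, 0.3, -3.5]
grip_width: 0.0172
grasp_force: 40.0
time_s: 27.95
tool_pos: [0.4618, -0.1223, 0.0947]
tool_rot: [180.0, 0.0, 86.9]
force: [0.9, 4.0, -3.4]
grip_width: 0.0172
grasp_force: 40.0
time_s: 28.08
tool_pos: [0.4616, -0.1237, 0.0948]
tool_rot: [180.0, 0.2, 86.8]
force: [1.1, -2.9, -3.8]
grip_width: 0.0172
grasp_force: 40.0
```

```bash
python3 -m creep '{"translation":[[0.025,0,0],[0,0,0]],"turn":[[0,0,0],[0,0,0]],"grip":[0,0]}'
python3 -m creep '{"translation":[[0,0.06,0],[0,0.05,0],[0,0.05,0],[0,0.05,0]],"turn":[[0,0,0],[0,0,0],[0,0,0],[0,0,0]],"grip":[0,0,0,0]}'
```

```text
time_s: 28.32
tool_pos: [0.4617, -0.1191, 0.0948]
tool_rot: [-180.0, 0.1, 87.0]
force: [1.2, -4.1, -4.5]
grip_width: 0.0169
grasp_force: 40.0
time_s: 28.82
tool_pos: [0.4688, -0.1191, 0.0945]
tool_rot: [-178.7, -0.1, 86.9]
force: [-34.2, 1.5, 26.3]
grip_width: 0.0168
grasp_force: 39.8
```

It stopped, but I'm 3–4 mm out of line, so I'll realign and test again.

```bash
python3 -m creep '{"translation":[[0,-0.15,0],[0,-0.07,0],[-0.03,0,0],[0,0,0],[0,0,0]],"turn":[[0,0,0],[0,0,0],[0,0,0],[0,0,0],[0,0,0]],"grip":[0,0,0,0,0]}'
```

```text
time_s: 29.45
tool_pos: [0.4609, -0.1198, 0.0948]
tool_rot: [-179.9, -0.1, 87.0]
force: [-0.8, 2.2, -3.5]
grip_width: 0.0169
grasp_force: 40.0
```

```bash
python3 -m creep '{"translation":[[-0.03,0,0],[0,0,0],[0,0,0]],"turn":[[0,0,0],[0,0,0],[0,0,0]],"grip":[0,0,0]}'
```

```text
time_s: 29.82
tool_pos: [0.4607, -0.1236, 0.0948]
tool_rot: [-180.0, 0.0, 87.0]
force: [-1.2, 2.5, -5.9]
grip_width: 0.0169
grasp_force: 40.0
```

```bash
python3 -m creep '{"translation":[[0,0.06,0],[0,0.05,0],[0,0.05,0],[0,0.04,0]],"turn":[[0,0,0],[0,0,0],[0,0,0],[0,0,0]],"grip":[0,0,0,0]}'
```

```text
time_s: 30.32
tool_pos: [0.4686, -0.1241, 0.0946]
tool_rot: [-178.9, -0.0, 86.9]
force: [-30.7, 5.5, 19.9]
grip_width: 0.0171
grasp_force: 39.8
```

Cell 1 stops dead when aligned too, so cell 4 should be the empty one. I'll move there.

```bash
python3 -m creep '{"translation":[[0,-0.15,0],[0,-0.08,0],[0.2,0,0],[0.35,0,0],[0.4,0,0]],"turn":[[0,0,0],[0,0,0],[0,0,0],[0,0,0],[0,0,0]],"grip":[0,0,0,0,0]}'
python3 -m creep '{"translation":[[0.4,0,0],[0.4,0,0],[0.4,0,0],[0.3,0,0],[0.15,0,0]],"turn":[[0,0,0],[0,0,0],[0,0,0],[0,0,0],[0,0,0]],"grip":[0,0,0,0,0]}'
python3 -m creep '{"translation":[[0,0,0],[0,0,0]],"turn":[[0,0,0],[0,0,0]],"grip":[0,0]}'
```

```text
time_s: 30.95
tool_pos: [0.4621, -0.0503, 0.0948]
tool_rot: [-180.0, 0.3, 86.8]
force: [-1.3, -5.8, -8.4]
grip_width: 0.0173
grasp_force: 40.0
time_s: 31.58
tool_pos: [0.4695, 0.0841, 0.0948]
tool_rot: [180.0, 0.1, 87.0]
force: [-0.6, -4.1, -6.1]
grip_width: 0.017
grasp_force: 40.0
time_s: 31.82
tool_pos: [0.4695, 0.0848, 0.0948]
tool_rot: [180.0, -0.1, 87.0]
force: [0.8, 3.1, -9.7]
grip_width: 0.0171
grasp_force: 40.0
```

```bash
python3 -m creep '{"translation":[[0.06,0,0],[0.045,0,0],[0,0,0],[0,0,0]],"turn":[[0,0,0],[0,0,0],[0,0,0],[0,0,0]],"grip":[0,0,0,0]}'
```

```text
time_s: 32.33
tool_pos: [0.4699, 0.0923, 0.0948]
tool_rot: [180.0, 0.0, 87.0]
force: [2.5, -2.3, -9.2]
grip_width: 0.0168
grasp_force: 40.0
```

```bash
python3 -m creep '{"translation":[[0.007,0.06,0],[0,0.05,0],[0,0.05,0],[0,0.05,0]],"turn":[[0,0,0],[0,0,0],[0,0,0],[0,0,0]],"grip":[0,0,0,0]}'
python3 -m creep '{"translation":[[0,0.05,0],[0,0.05,0]],"turn":[[0,0,0],[0,0,0]],"grip":[0,0]}'
```

```text
time_s: 32.83
tool_pos: [0.4846, 0.0926, 0.0947]
tool_rot: [-179.7, 0.0, 87.0]
force: [-8.7, -1.9, -0.9]
grip_width: 0.0171
grasp_force: 39.9
time_s: 33.08
tool_pos: [0.4922, 0.0925, 0.0948]
tool_rot: [-179.7, 0.0, 87.0]
force: [-7.4, -1.8, -0.7]
grip_width: 0.0169
grasp_force: 39.9
```

Cell 4 gives. I push it home.

```bash
python3 -m creep '{"translation":[[0,0.1,0],[0,0.15,0],[0,0.15,0],[0,0.15,0],[0,0.15,0]],"turn":[[0,0,0],[0,0,0],[0,0,0],[0,0,0],[0,0,0]],"grip":[0,0,0,0,0]}'
python3 -m creep '{"translation":[[0,0.15,0],[0,0.15,0],[0,0.15,0],[0,0.15,0],[0,0.15,0]],"turn":[[0,0,0],[0,0,0],[0,0,0],[0,0,0],[0,0,0]],"grip":[0,0,0,0,0]}'
```

```text
time_s: 33.7
tool_pos: [0.5498, 0.0896, 0.0948]
tool_rot: [-179.8, -0.0, 87.0]
force: [-5.0, -1.6, -3.1]
grip_width: 0.0171
grasp_force: 39.9
time_s: 34.33
tool_pos: [0.61, 0.0864, 0.0949]
tool_rot: [-179.9, -0.0, 87.0]
force: [-4.2, -1.2, -3.3]
grip_width: 0.0171
grasp_force: 39.9
```

Full stroke should be near x = 0.617.

```bash
python3 -m creep '{"translation":[[0,0.06,0],[0,0.05,0],[0,0.03,0],[0,0,0]],"turn":[[0,0,0],[0,0,0],[0,0,0],[0,0,0]],"grip":[0,0,0,0]}'
```

```text
time_s: 34.83
tool_pos: [0.6173, 0.0862, 0.0948]
tool_rot: [-179.5, 0.0, 87.0]
force: [-14.4, -2.2, 3.6]
grip_width: 0.0169
grasp_force: 39.9
```

At the end stop. Now draw back fully.

```bash
python3 -m creep '{"translation":[[0,-0.3,0],[0,-0.4,0],[0,-0.4,0],[0,-0.4,0],[0,-0.3,0]],"turn":[[0,0,0],[0,0,0],[0,0,0],[0,0,0],[0,0,0]],"grip":[0,0,0,0,0]}'
python3 -m creep '{"translation":[[0,-0.2,0],[0,-0.12,0],[0,-0.06,0],[0,-0.05,0],[0,0,0]],"turn":[[0,0,0],[0,0,0],[0,0,0],[0,0,0],[0,0,0]],"grip":[0,0,0,0,0]}'
```

```text
time_s: 35.45
tool_pos: [0.478, 0.0936, 0.0948]
tool_rot: [179.8, -0.1, 87.0]
force: [2.8, 0.1, -10.8]
grip_width: 0.0171
grasp_force: 40.1
time_s: 36.08
tool_pos: [0.4474, 0.0951, 0.0951]
tool_rot: [179.5, -0.1, 87.0]
force: [11.5, 2.0, -22.5]
grip_width: 0.0171
grasp_force: 40.1
```

```bash
python3 -m creep '{"translation":[[0,0.02,0],[0,0,0],[0,0,0],[0,0,0],[0,0,0]],"turn":[[0,0,0],[0,0,0],[0,0,0],[0,0,0],[0,0,0]],"grip":[0,0.6,0.6,0.6,0.6]}'
python3 -m creep '{"translation":[[0,0,-0.3],[0,0,-0.5],[0,0,-0.5],[0,0,-0.4],[0,0,0]],"turn":[[0,0,0],[0,0,0],[0,0,0],[0,0,0],[0,0,0]],"grip":[0.6,1,1,1,1]}'
python3 -m creep '{"translation":[[-0.6,0,0],[-0.6,0,0],[-0.6,0,0],[-0.6,0,0],[-0.6,0,0]],"turn":[[0,0,0],[0,0,0],[0,0,0],[0,0,0],[0,0,0]],"grip":[1,1,1,1,1]}'
python3 - <<'E'
from h import *
t=snap('top','t5');a=t['frame'][140:340,130:400,::-1]
cv2.imwrite('pics/t5c.png',cv2.resize(a,None,fx=2.9,fy=2.9,interpolation=cv2.INTER_CUBIC))
E
```

```text
time_s: 36.7
tool_pos: [0.4455, 0.0947, 0.0955]
tool_rot: [179.9, -0.0, 87.0]
force: [-0.4, -0.1, 0.3]
grip_width: 0.0475
grasp_force: 0.0
time_s: 37.33
tool_pos: [0.4467, 0.0951, 0.2338]
tool_rot: [179.7, -0.1, 87.0]
force: [0.3, -0.6, -0.8]
grip_width: 0.0828
grasp_force: 0.0
time_s: 37.95
tool_pos: [0.4315, -0.1464, 0.2299]
tool_rot: [-179.9, -0.0, 87.0]
force: [0.9, -0.4, 0.0]
grip_width: 0.0868
grasp_force: 0.0
```

View pics/t5c.png

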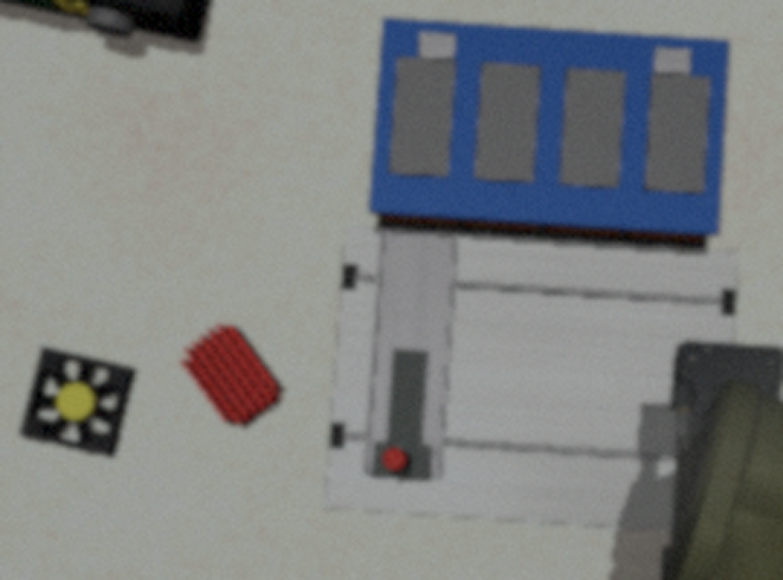

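```bash
python3 - <<'E'
from h import *
t=dict(np.load('pics/t5.npz'));p=world(t,266.2,298.3,.129)
y=np.radians(-3.1);R=np.array([[np.cos(y),-np.sin(y)],[np.sin(y),np.cos(y)]])
print('post crate',R.T@(p[:2]-np.array([.6488,-.0235])))
E
python3 -m creep '{"translation":[[0,0,0],[0,0,0]],"turn":[[0,0,0],[0,0,0]],"grip":[1,1]}'
```

```text
post crate [-0.20685244  0.10595744]
time_s: 38.25
tool_pos: [0.4322, -0.1438, 0.2303]
tool_rot: [-179.9, -0.0, 87.1]
force: [0.3, -0.6, -0.1]
grip_width: 0.0874
grasp_force: 0.0
```

The trough is empty, the ram is fully back (same reading as before), and the fan hasn't moved. I'm handing the job in.

```bash
python3 -c "
from cell import env
print(env.sign_off())"
```

```text
the job is handed in; nothing more can be done
None
```

I found cells 3 and 4 empty (1 and 2 stopped the ram dead) and pushed one module into each to the ram's end stop, then drew the ram fully back, left the fan untouched and handed the job in at about 38 s; I did not see the flaps shut directly.

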